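# Change the bench supply over from the blue to the orange feed

## Task

Change the bench over from the blue feed to the orange feed: first lift the yellow lock block out of the switch's gate and set it down in the tray, then move the red-knobbed lever to the upright centre-off position, keep it there for at least two seconds, and only then push it fully over to the orange side. Last, put the lock block back upright, down on the floor of the gate on the now empty blue side, so that the lever cannot come back. Do not disturb the thread spool, the wax block or the magnifier.

Things in the scene. Friction and masses are not known exactly. Their poses are not given: they have to be found in the camera images.
- changeover: Grey changeover switch fixed to the worktop. Origin on its underside, below the gate's centre; x to its back, y to its left, z up (mm). Gate: open trough along y, x -15 to 15, y -64 to 64, floor z = 25, walls to z = 50, front wall from x = -45. Blue side +y (left), orange side -y (right), white mark at centre. Back panel from x = 66, to z = 214. Base plate 8 thick, x -62 to 90, y -214 to 104.
- lever (a joint): Lever angle, rad. Hinge along the switch's x, pivot at x 0, y 0, z 20 mm in its frame. 0 = upright, centre off; negative leans left (blue), positive right (orange); stops at -0.61 and 0.61. Begins on the blue side. No spring or detent: friction (0.25 N m, about 3 N at the knob) leaves it where it is put. The block in the gate keeps it from the block's side.
- lever_knob (a point): Centre of the lever's red ball knob, diameter 25 mm, 95 mm from the pivot on a steel rod of diameter 12 mm. In the switch's frame it lies at x = 0, y = -95 sin(angle), z = 20 + 95 cos(angle) mm.
- lock_block: Loose yellow plastic lock block, about 90 g. Foot 22 (x) x 52 (y) x 30 (z) mm; on its middle a grip post 20 x 20 mm from z = 30 to 70. Origin: centre of its underside; z up; alike when turned half round. Begins on the gate floor on the orange side, foot along the gate; take it by the post, fingers to its left and right.
- hood_edge (a point): Middle of the front lower edge of the hood that juts forward from the back panel over the gate: x = 12, z = 212 mm in the switch's frame; 10 thick, 190 wide in y. Because of it the knob and the block in the gate are reached with the tool tilted 25 to 40 degrees from vertical, coming down and forward along the switch's +x from the robot's side.
- gate_orange (a point): Point on the gate floor in the middle of the orange (right) side, 34 mm right of the centre: where the block's origin begins.
- gate_blue (a point): Point on the gate floor in the middle of the blue (left) side, 34 mm left of the centre: where the block's origin shall end, standing upright with its foot along the gate.
- tray_mid (a point): Middle of the tray's black floor, 148 mm right of the gate's centre and 10 mm above the switch's underside. The tray is open above, 100 (x) x 96 (y) mm inside, its rim 8 mm high.
- thread_spool: Bystander: loose spool of linen thread, 34 mm wide, 46 mm tall, standing to the left. Origin at its underside.
- wax_block: Bystander: loose yellow-brown block of beeswax, 56 x 38 x 20 mm, to the left, behind the spool. Origin at its underside.
- loupe: Bystander: loose black stand magnifier, 41 mm wide, 38 mm tall, at the right near the front. Origin at its underside.
Not all that is in view belongs to the job. What is shaped like the lock_block but black or pink is not meant.

How it is judged:
On the way, in this order (a step that is already met when the one before it is completed fails the run):
1. the lock block is in the tray, let go, with the lever still on the blue side (x of lock_block in the frame of tray_mid between -0.05 and 0.05 m and y of lock_block in the frame of tray_mid between -0.048 and 0.048 m and z of lock_block in the frame of tray_mid below 0.03 m and contact force between the fingers and lock_block below 0.1 N and value of joint lever below -0.25 rad), for 0.2 s.
2. the lever rests at centre off (within 0.15 rad of upright) for 1.8 s without a break, the block out of the gate (value of joint lever between -0.15 and 0.15 rad and horizontal distance between lock_block and tray_mid below 0.07 m), for 1.8 s.
3. the lever is fully over on the orange side (beyond 0.5 rad), the block still in the tray (value of joint lever above 0.5 rad and horizontal distance between lock_block and tray_mid below 0.07 m), for 0.2 s.
At the end, for the whole second after the job is handed in: Lever fully to the orange side (over 0.5 rad); lock block on the gate floor (within 5 mm) on the blue side, origin 22 to 46 mm left of the gate centre and within 7 mm of its centre line, upright within 0.12 rad, along the gate within 0.25 rad, released and at rest (value of joint lever above 0.5 rad and contact force between the fingers and lock_block below 0.1 N and x of lock_block in the frame of changeover between -0.007 and 0.007 m and y of lock_block in the frame of changeover between 0.022 and 0.046 m and z of lock_block in the frame of changeover below 0.03 m and angle between lock_block's own z axis and vertical below 0.12 rad and angle between the x axis of lock_block and the x axis of changeover, either way round below 0.25 rad and linear speed of lock_block below 0.02 m/s); the robot touches nothing.
It fails at once if the thread spool is pushed more than 30 mm (distance of thread_spool from where it was at the start of the episode above 0.03 m).
It fails at once if the wax block is pushed more than 30 mm (distance of wax_block from where it was at the start of the episode above 0.03 m).
It fails at once if the magnifier is pushed more than 30 mm (distance of loupe from where it was at the start of the episode above 0.03 m).
It also fails if it takes over 64 s, if anything falls off the work surface, if the arm or the gripper's body presses on something with over 40 N, if the wrist force passes 120 N, or if a joint passes its speed limit or range.

## Robot

A 6-joint arm with a two-finger parallel gripper is mounted at the origin on the work surface; the furniture and walls round the work are solid. World frame = base frame: x ahead of the robot, y to its left, z up, the work surface at z = 0. Lengths are in m, angles in rad, forces in N, time in s.
With the tool pointing down it reaches from about 0.275 to 0.75 m from the base axis. Payload 10.2 kg.
Tool frame: the origin (TCP) lies midway between the tips of the shut fingers; the grasp point (between the pads) lies 19 mm behind it (env.hold_point_z is the distance from the TCP to the grasp point, in m); z points along the fingers, y is the line along which they close (so a half turn about z gives the same grasp; the last joint's range is limited). The gripper opens to 85 mm and grips with 20 to 120 N. Pads are 22 mm wide; open, the fingers measure 114 mm over their backs; the gripper's body (76 mm by 85 mm) begins 54 mm behind the grasp point. The pads swing forward as they close: fully open they stand 13 mm farther back than shut.
Start: joints at [-1.411, 0.313, 1.498, -0, 1.331, -0.223], TCP at [0.196, -0.487, 0.231] pointing down, gripper open.
Joint ranges: [-2.94, 2.94], [-0.97, 2.17], [0.19, 2.56], [-1.23, 4.37], [0.02, 3.11], [-2.88, 2.88]. Speed limits (rad/s): [2.39, 2.39, 3.01, 3.14, 3.14, 3.14].

## Interface

Orientations are given as a unit quaternion [x, y, z, w].
In Python, from bench import env, kinematics, monitor, eyes, job gives the robot as it stands. The module is installed in compiled form; this text tells all that it offers. Calls block until the motion is done:
- env.reach(position, orientation): joint-space move of the TCP to a pose.
- env.movel(position, velocity=0.15, frame=None, guard=None): straight line of the TCP; frame=None keeps the orientation; velocity is the mean speed in m/s. With guard (N) it stops when the force on the tool has changed by that much, and returns True; else False.
- env.set_joints(angles): joint-space move.
- env.release() and env.close_gripper(effort=None): open the fingers fully, or close them until they stop; effort is the grip in N (None keeps the last).
- env.hold(seconds).
- kinematics.ik(position, orientation): joint angles nearest the present ones, or None.
- monitor.sense(): the state.
- eyes.grab_frame(name): name is "side" or "top" or "wrist"; returns a dict with "frame" (420x560x3 uint8, red, green, blue), "mtx" (3x3 intrinsics, pixels), "k1" (the pictures are not rectified: a ray, as slopes to the right and down, at radius r is drawn at 1 + k1 r^2 times it, then the intrinsics apply), "view" (4x4, takes a point from world to camera coordinates). Camera axes: x right, y down, z forward; pixel columns grow to the right and rows downward; lengths in m; the calibration is good to about 2 mm. A picture is of the moment at which its call begins. There is no depth.
A pose or a line that the arm cannot do raises env.MotionError and nothing moves.
- job.hand_in(): hands the job in; it is judged then, once.
The state is a dict: "clock": time; "joints": joint angles; "qvel": joint speeds; "joint_efforts": joint torques, N m; "position": TCP position; "ee_rot": TCP orientation; "contact_force": force on the tool from outside, world axes, zero at the start; "ft_torque": the same for the moment, N m; "finger_gap": opening from 0.0 (shut) to 1.0 (fully open); "gripper_force": force on a finger pad.
Only numpy, scipy, OpenCV 4.12 (cv2) and the standard library are available. Lean on these libraries where they do the work, as an engineer would, in place of code of your own. Each camera call takes 0.05 s, during which the arm holds its last target. There are 200 camera calls.

## Working session

There is one attempt and no reset: what is moved stays moved. The work goes in short steps, each a Python script; the robot and the scene stay as the last script left them, time stands still between calls to the robot, and variables do not carry over. Pictures are saved under pics/ and viewed, at most 10 in all, crops included, and the job is handed in when it is done.

```bash
mkdir -p pics; cat > h.py <<'E'
import numpy as np, cv2
from bench import env, kinematics, monitor, eyes, job
def grab(n, save=None):
    d=eyes.grab_frame(n)
    if save: cv2.imwrite('pics/'+save, d['frame'][:,:,::-1])
    return d
def ray(d,u,v):
    K=np.array(d['mtx']);a=np.array([(u-K[0,2])/K[0,0],(v-K[1,2])/K[1,1]]);s=a.copy()
    for _ in range(20): s=a/(1+d['k1']*(s@s))
    V=np.array(d['view']);R=V[:3,:3];return -R.T@V[:3,3], R.T@np.array([s[0],s[1],1.])
def onz(d,u,v,z):
    o,r=ray(d,u,v);return o+r*(z-o[2])/r[2]
def proj(d,p):
    V=np.array(d['view']);c=V[:3,:3]@np.array(p)+V[:3,3];s=c[:2]/c[2];s=s*(1+d['k1']*(s@s))
    K=np.array(d['mtx']);return np.array([K[0,0]*s[0]+K[0,2],K[1,1]*s[1]+K[1,2]])
def tri(*obs):
    A=np.zeros((3,3));b=np.zeros(3);L=[]
    for d,u,v in obs:
        o,r=ray(d,u,v);r=r/np.linalg.norm(r);P=np.eye(3)-np.outer(r,r);A+=P;b+=P@o;L.append((o,P))
    x=np.linalg.solve(A,b);return x,[np.linalg.norm(P@(x-o)) for o,P in L]
E
python3 - <<'E'
from h import *
ims=[]
for n in ['side','top','wrist']:
    d=grab(n,n+'0.png');ims.append(d['frame'][:,:,::-1]);print(n,d['mtx'],d['k1'],np.round(d['view'],3))
s=monitor.sense();print(s)
E
```

```text
side [[447.07122068   0.         281.68924905]
 [  0.         447.07122068 209.48287649]
 [  0.           0.           1.        ]] 0.00750579976121026 [[ 0.89  -0.455 -0.009 -0.493]
 [-0.322 -0.616 -0.719  0.23 ]
 [ 0.321  0.643 -0.695  1.246]
 [ 0.     0.     0.     1.   ]]
top [[469.77778907   0.         280.28014763]
 [  0.         469.77778907 203.22300498]
 [  0.           0.           1.        ]] -0.05794804431970792 [[ 0.014 -1.    -0.008 -0.042]
 [-0.991 -0.012 -0.132  0.517]
 [ 0.132  0.01  -0.991  1.793]
 [ 0.     0.     0.     1.   ]]
wrist [[356.32336869   0.         282.98183646]
 [  0.         356.32336869 212.71372663]
 [  0.           0.           1.        ]] -0.019486078493933714 [[ 0.373 -0.928 -0.002 -0.524]
 [-0.888 -0.358  0.289 -0.039]
 [-0.269 -0.107 -0.957  0.379]
 [ 0.     0.     0.     1.   ]]
{'clock': 0.15, 'joints': array([-1.41137181e+00,  3.13312581e-01,  1.49823572e+00,  1.73672958e-06,
        1.33103464e+00, -2.23408654e-01]), 'qvel': array([ 0.00137198, -0.0003939 , -0.00130072, -0.00043613, -0.00209629,
       -0.00026223]), 'joint_efforts': array([ 6.47441557e-04, -4.12369287e+01, -2.59797263e+01, -1.53973242e-04,
        3.23949316e-03,  2.09573244e-06]), 'position': array([ 0.19606722, -0.48680566,  0.2308812 ]), 'ee_rot': array([ 9.81735634e-01,  1.90249571e-01,  1.66810656e-05, -4.94866642e-04]), 'contact_force': array([0.79733248, 0.2564352 , 0.13137166]), 'ft_torque': array([-0.0232148 ,  0.0211212 , -0.02099074]), 'gripper_force': 0.0, 'finger_gap': 0.9975975182538228}
```

View pics/side0.png

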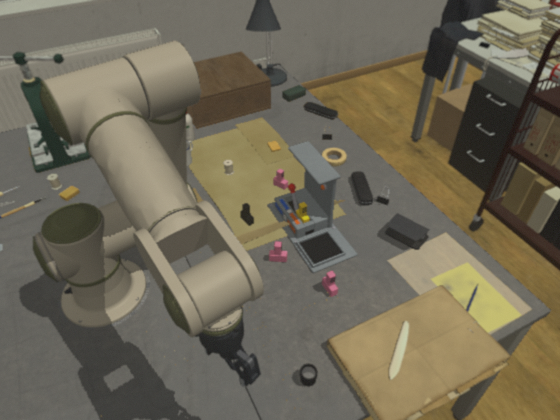

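View pics/top0.png

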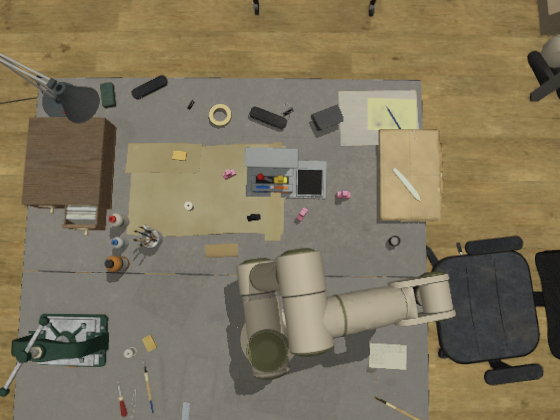

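Side view: the switch is near (315,200), the red knob at (292,187), the yellow block at (304,210) and the tray at (322,248). Pink and black decoys stand around it. In the top view the tray is at (310,182). I'll get a coarse fix from the top view and then go close with the wrist camera.

```bash
python3 - <<'E'
from h import *
d=grab('top');im=d['frame'];hsv=cv2.cvtColor(im,cv2.COLOR_RGB2HSV)
m=(im.max(2)<40).astype(np.uint8);n,l,st,c=cv2.connectedComponentsWithStats(m)
for i in range(1,n):
    if st[i,4]>60 and 180<c[i][0]<420 and 140<c[i][1]<260: 
        print('dark',st[i],c[i],onz(d,*c[i],.01).round(3)); 
        if st[i,4]>300:
            r=cv2.minAreaRect(np.argwhere(l==i)[:,::-1].astype(np.float32));print(r,[onz(d,*p,.01).round(3) for p in cv2.boxPoints(r)])
c=im[130:230,220:360,::-1];a=cv2.resize(c,None,fx=5,fy=5,interpolation=cv2.INTER_CUBIC)
d=grab('side');c=d['frame'][130:280,210:370,::-1];b=cv2.resize(c,None,fx=3.75,fy=3.75,interpolation=cv2.INTER_CUBIC)
cv2.imwrite('pics/a1.png',a);cv2.imwrite('pics/b1.png',b)
E
```

```text
dark [298 170  23  24 482] [308.82780083 181.92738589] [ 0.607 -0.147  0.01 ]
((309.0, 181.5), (23.0, 22.0), 90.0) [array([ 0.655, -0.104,  0.01 ]), array([ 0.656, -0.191,  0.01 ]), array([ 0.563, -0.192,  0.01 ]), array([ 0.562, -0.105,  0.01 ])]
dark [247 214  13   7  63] [252.92063492 217.06349206] [0.464 0.071 0.01 ]
```

View pics/b1.png

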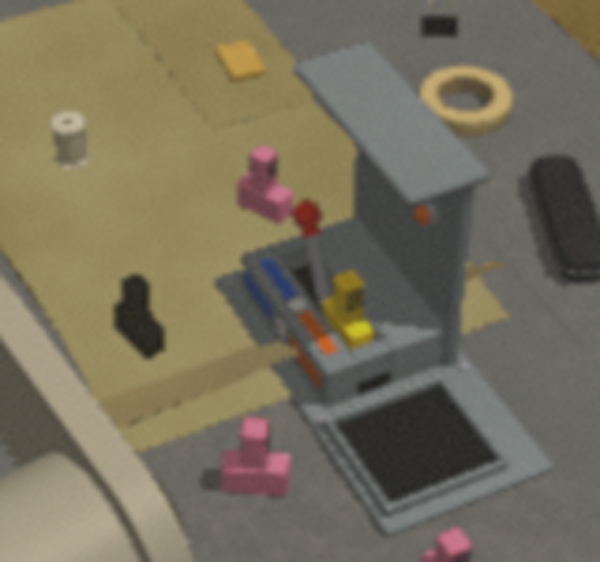

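Side crop: the switch is aligned roughly with the world axes, with the lever on blue, the yellow block at about (347,310) in the crop and the tray in front-right. The tray centre casts to (0.607,-0.147), which puts the gate at about (0.607,0). I'll move the wrist camera close with the tool tilted 35°.

```bash
cat >> h.py <<'E'
from scipy.spatial.transform import Rotation as Ro
def quat(tilt=35,yaw=0):
    s,c=np.sin(np.radians(tilt)),np.cos(np.radians(tilt))
    return Ro.from_matrix(Ro.from_euler('z',yaw).as_matrix()@np.array([[c,0,s],[0,-1,0],[s,0,-c]])).as_quat()
E
python3 - <<'E'
from h import *
env.reach([0.42,-0.04,0.30],quat(35))
d=grab('wrist','w1.png');V=d['view'];print(-V[:3,:3].T@V[:3,3],V[2,:3],monitor.sense()['position'],monitor.sense()['joints'].round(2))
E
```

```text
[ 0.39757611 -0.04090455  0.45846096] [ 3.11548062e-01  1.08925213e-04 -9.50230390e-01] [ 0.42017097 -0.04062397  0.29994722] [-0.58 -0.31  2.06  0.41  0.9   0.81]
```

View pics/w1.png

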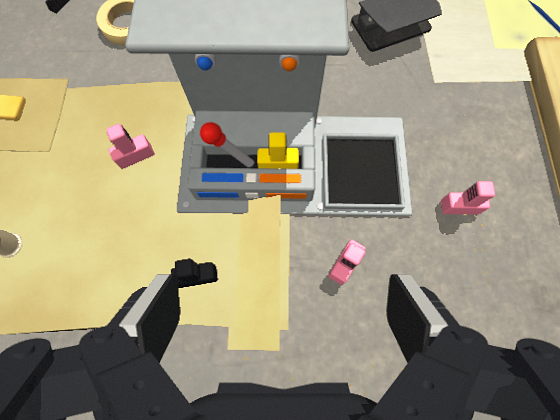

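The wrist view is clear: red knob at (211,133), yellow block at (278,152), white mark at (251,178) and tray floor at about (362,172). Now I'll take measurements at known heights.

```bash
cat > meas.py <<'E'
from h import *
def meas(d):
    im=d['frame'];H=cv2.cvtColor(im,cv2.COLOR_RGB2HSV);h,s,v=[H[:,:,i].astype(int) for i in range(3)]
    roi=np.zeros(h.shape,bool);roi[90:222,170:420]=1
    def comp(m):
        n,l,st,c=cv2.connectedComponentsWithStats((m&roi).astype(np.uint8));i=1+st[1:,4].argmax();return l==i,c[i],st[i]
    out={}
    m,c,st=comp(((h<6)|(h>174))&(s>170)&(v>60));out['knob']=(m,c,st)
    m,c,st=comp((h>22)&(h<34)&(s>150)&(v>60));out['yel']=(m,c,st)
    m,c,st=comp((v<75)&(s<120)&(np.arange(560)[None]>318));out['tray']=(m,c,st)
    m,c,st=comp((h>100)&(h<125)&(s>130)&(v>60));out['blue']=(m,c,st)
    m,c,st=comp((h>6)&(h<19)&(s>170)&(v>120)&(np.arange(420)[:,None]>165)&(np.arange(420)[:,None]<185));out['or']=(m,c,st)
    return out
if __name__=='__main__':
    d=grab('wrist');o=meas(d)
    for k,z in [('knob',.0978),('yel',.095),('tray',.01),('blue',.05),('or',.05)]: print(k,o[k][2],o[k][1].round(1),onz(d,*o[k][1],z).round(4))
    r=cv2.approxPolyDP(cv2.findContours(o['tray'][0].astype(np.uint8),0,1)[0][0],6,True)[:,0];print([(p,onz(d,*p,.01).round(4)) for p in r])
    st=o['yel'][2];m=o['yel'][0]
    for r in range(st[1],st[1]+st[3],2): x=np.where(m[r])[0];print(r,x.min(),x.max(),end=' | ')
    a=d['frame'][100:225,170:420,::-1];cv2.imwrite('pics/w1c.png',cv2.resize(a,None,fx=3.2,fy=3.2,interpolation=cv2.INTER_CUBIC))
E
python3 meas.py
```

```text
knob [200 123  25  23 431] [211.9 134. ] [0.6112 0.0408 0.0978]
yel [ 257  132   42   37 1098] [277.5 153.7] [ 0.5872 -0.0347  0.095 ]
tray [ 327  138   74   66 4434] [362.1 171.1] [ 0.6049 -0.1499  0.01  ]
blue [202 173  41   9 369] [222. 177.] [0.5784 0.0352 0.05  ]
or [260 174  41   9 281] [277.7 177.6] [ 0.5776 -0.0343  0.05  ]
[(array([327, 139], dtype=int32), array([ 0.6548, -0.1036,  0.01  ])), (array([329, 202], dtype=int32), array([ 0.5596, -0.1024,  0.01  ])), (array([400, 203], dtype=int32), array([ 0.5581, -0.1976,  0.01  ])), (array([393, 139], dtype=int32), array([ 0.6549, -0.1977,  0.01  ]))]
132 276 276 | 134 269 284 | 136 269 285 | 138 269 285 | 140 269 285 | 142 269 285 | 144 269 285 | 146 269 285 | 148 259 297 | 150 258 297 | 152 258 297 | 154 258 297 | 156 257 298 | 158 257 298 | 160 257 298 | 162 257 298 | 164 257 298 | 166 257 298 | 168 273 297 |
```

View pics/w1c.png

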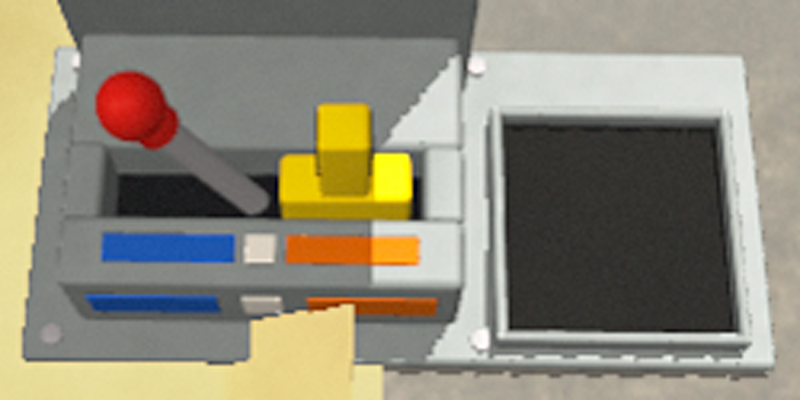

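The tray centre is about (0.606,-0.150), the stripes put the gate centre at y≈0 and the post is at y=-0.035, so the switch origin is about (0.606,-0.001) with yaw≈0. The lever stands near -0.43 rad. That leaves too little room for the open left finger, so I'll first nudge the lever further to the blue stop with shut fingers.

```bash
cat >> h.py <<'E'
O=np.array([.606,-.001,0]);T=35;Q=quat(T);tz=np.array([np.sin(np.radians(T)),0,-np.cos(np.radians(T))])
def W(x,y,z,along=0): return O+np.array([x,y,z])/1000+tz*along/1000   # mm in switch frame
E
cat > knob.py <<'E'
from h import *
from meas import meas
def knob(d):
    c=meas(d)['knob'][1];a=.5
    for _ in range(8):
        p=onz(d,*c,.02+.095*np.cos(a));a=np.arcsin(np.clip((p[1]-O[1])/.095,-1,1))
    return -a,p
E
python3 - <<'E'
from h import *
env.close_gripper(20)
env.reach(W(0,-2,100,-110),Q)
env.movel(W(0,-2,100,8),.1)
print(env.movel(W(0,29,100,8),.04,guard=12)); s=monitor.sense();print(s['position'],s['contact_force'],s['clock'])
env.movel(np.array(s['position'])+[0,-.012,0],.1)
env.movel(W(0,17,100,-110),.2)
env.release()
env.reach([0.42,-0.04,0.30],Q)
from knob import knob
d=grab('wrist','w2.png');print(knob(d)); print(monitor.sense()['clock'])
E
```

```text
False
[0.61055973 0.02807882 0.09348326] [-0.29065253  0.58715264 -0.06057657] 5.9083
(np.float64(-0.5586101186297021), array([0.60570372, 0.04935077, 0.1005593 ]))
8.4833
```

The lever is at -0.56 rad, which leaves enough clearance. Next I'll grasp the block, lift it and set it in the tray.

```bash
python3 - <<'E'
from h import *
G=84;A=19
env.reach(W(0,-36,G,A-110),Q)
print(env.movel(W(0,-36,G,A),.1,guard=15))
env.close_gripper(40);s=monitor.sense();print(s['finger_gap'],s['gripper_force'],s['contact_force'],s['clock'])
env.movel(W(0,-36,G+36,A),.1);s=monitor.sense();print(s['finger_gap'],s['gripper_force'],s['contact_force'])
env.movel(W(0,-146,G+36,A),.15)
grab('side','s3.png')
print(env.movel(W(0,-146,74,A),.1,guard=20),env.movel(W(0,-146,66,A),.02,guard=6));s=monitor.sense();print((s['position']-W(0,-146,69,A))*1000,s['contact_force'],s['clock'])
env.release();env.movel(W(0,-146,74,A-120),.2)
env.reach([0.42,-0.04,0.30],Q)
from knob import knob
d=grab('wrist','w3.png');print(knob(d)); print(monitor.sense()['clock'])
E
```

```text
False
0.22624025151981256 40.31867980957031 [-2.12923584  0.34313348  2.55970581] 11.1417
0.22563857798037118 40.078720450401306 [-0.19093418  0.14484897 -1.5764961 ]
False True
[ 0.72006933 -0.20240568  0.21066508] [1.3478039  0.73446324 2.70407451] 13.5417
(np.float64(-0.5574799245477305), array([0.60592201, 0.04925969, 0.10061616]))
15.9
```

View pics/w3.png

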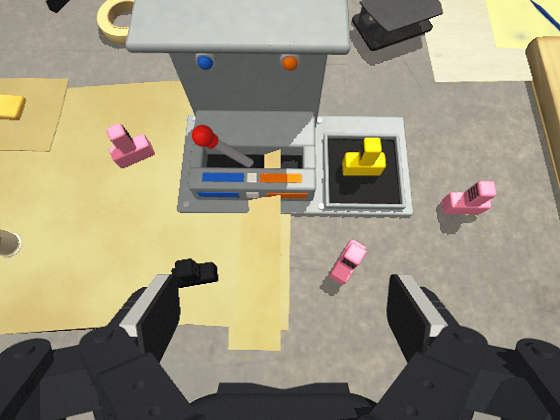

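The block stands upright in the tray at (364,160), let go, and the lever is still at -0.56. Next I'll grip the knob, move it along its arc to upright and hold it there.

```bash
cat > lev.py <<'E'
from h import *
def K(a,along=19): return W(0,-95*np.sin(a),20+95*np.cos(a),along)
def arc(a0,a1,v=.06):
    for a in np.linspace(a0,a1,6)[1:]:
        if env.movel(K(a),v,guard=25): print('guard',a);break
    s=monitor.sense();print(a,s['contact_force'].round(1),round(s['finger_gap'],3),round(s['gripper_force'],1),s['clock'])
E
python3 - <<'E'
from lev import *
env.reach(K(-.557,-90),Q);print(env.movel(K(-.557),.1,guard=15))
env.close_gripper(25);s=monitor.sense();print(s['finger_gap'],s['contact_force'])
arc(-.557,0)
d=grab('side','s4.png');w=grab('wrist','w4.png')
a=d['frame'][130:280,210:370,::-1];a=cv2.resize(a,(600,562),interpolation=cv2.INTER_CUBIC)
cv2.imwrite('pics/s4c.png',a)
E
```

```text
False
0.3234203499064393 [-5.23542183  3.42664229  7.599828  ]
0.0 [-4.9  0.5  6.7] 0.271 25.3 20.2
```

View pics/w4.png

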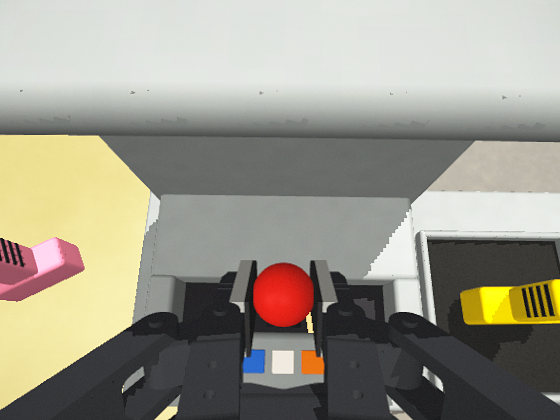

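The knob sits between the pads at (283,295), right above the white mark at (283,361), so the lever is upright. I'll hold, then push it over to orange.

```bash
python3 - <<'E'
from lev import *
env.hold(2.5)
arc(0,.59)
env.hold(.3)
env.release();env.movel(K(.59,-100),.2)
env.reach([0.42,-0.04,0.30],Q)
d=grab('wrist','w5.png')
from meas import meas
o=meas(d);c=o['knob'][1]
for a in [.5,.55,.6]:
    p=onz(d,*c,.02+.095*np.cos(a));print(a,p,np.arcsin((O[1]-p[1])/.095))
m=o['yel'][0];st=o['yel'][2];print(st)
r=np.where(m)[0].min()
for k in (r+3,r+6,r+10): x=np.where(m[k])[0];print(k,x.min(),x.max(),onz(d,(x.min()+x.max())/2,k,.08))
print(monitor.sense()['clock'])
a=d['frame'][100:225,170:420,::-1];cv2.imwrite('pics/w5c.png',cv2.resize(a,None,fx=3.2,fy=3.2,interpolation=cv2.INTER_CUBIC))
E
```

```text
guard 0.59
0.59 [-16.4   5.8  23.6] 0.274 73.0 24.3583
0.5 [ 0.60476153 -0.04768049  0.10337034] 0.5136661453991116
0.55 [ 0.60615093 -0.04772748  0.10098983] 0.5142341725840602
0.6 [ 0.60765847 -0.04777847  0.09840688] 0.5148507095156742
[ 342  138   44   38 1228]
141 364 380 [ 0.61158857 -0.14650633  0.08      ]
144 364 380 [ 0.60755626 -0.14618503  0.08      ]
148 364 381 [ 0.60221839 -0.14635482  0.08      ]
26.8
```

View pics/w5c.png

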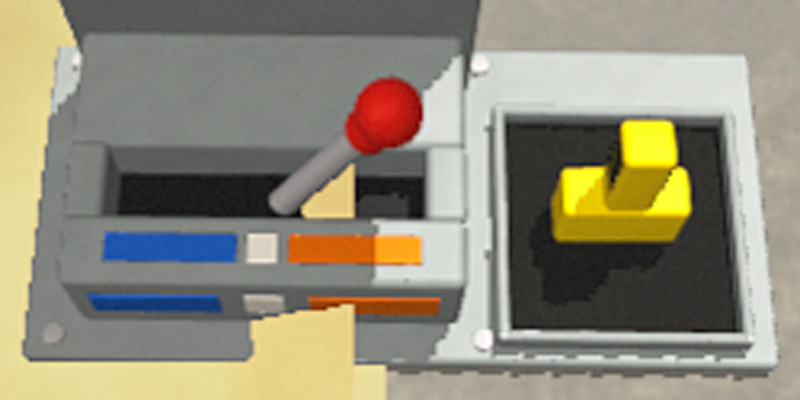

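The lever measures 0.514 rad, which is too marginal. I'll nudge it towards the stop with shut fingers from the blue side.

```bash
python3 - <<'E'
from h import *
env.close_gripper(20)
env.reach(W(0,-5,100,-110),Q)
env.movel(W(0,-5,100,8),.12)
print(env.movel(W(0,-34,100,8),.05,guard=15)); s=monitor.sense();print((s['position']-W(0,0,100,8))*1000,s['contact_force'],s['clock'])
env.movel(np.array(s['position'])+[0,.012,0],.1)
env.movel(W(0,-20,100,-110),.25)
env.release()
env.reach([0.42,-0.04,0.30],Q)
d=grab('wrist','w6.png')
from meas import meas
c=meas(d)['knob'][1];p=onz(d,*c,.0985);print(p,np.arcsin((O[1]-p[1])/.095),monitor.sense()['clock'])
E
```

```text
True
[ -0.49959029 -30.88142307  -0.12826767] [2.43439469 6.65666212 3.61968066] 29.975
[ 0.60507342 -0.0538121   0.0985    ] 0.5894656035477526 32.4083
```

The lever is now at about 0.59 rad, against its stop. I'll fetch the block, carry it back and round the lever, and lower it into the blue side.

```bash
python3 - <<'E'
from h import *
A=19
env.reach(W(0,-146,69,A-110),Q)
print(env.movel(W(0,-146,69,A),.12,guard=15))
env.close_gripper(40);s=monitor.sense();print(s['finger_gap'],s['clock'])
env.movel(W(0,-146,110,A),.15)
env.movel(W(-75,-146,150,A),.2);env.movel(W(-75,34.5,150,A),.2)
env.movel(W(0,34.5,120,A),.15)
s=monitor.sense();print(s['finger_gap'],s['clock'])
g=env.movel(W(0,34.5,90,A),.06,guard=8)
if not g: g=env.movel(W(0,34.5,81,A),.02,guard=6)
s=monitor.sense();print(g,(s['position']-W(0,34.5,84,A))*1000,s['contact_force'],s['clock'])
grab('wrist','w7.png')
E
```

```text
False
0.22513705697333758 35.0083
0.22598021755347047 37.75
True [ 0.48715115 -0.11903104  0.1163367 ] [1.397136   0.6936874  2.72237627] 38.775
```

Contact came exactly at the expected height, within 0.1 mm. I'll release, back off and check.

```bash
python3 - <<'E'
from h import *
env.release();env.movel(W(0,34.5,84,-110),.2)
env.reach([0.42,-0.04,0.30],Q)
d=grab('wrist');s=monitor.sense();print(s['clock'],s['contact_force'])
from meas import meas
o=meas(d);c=o['knob'][1];p=onz(d,*c,.0985);print(p,np.arcsin((O[1]-p[1])/.095));m=o['yel'][0];print(o['yel'][2])
r=np.where(m)[0].min()
for k in (r+3,r+6,r+25): x=np.where(m[k])[0];print(k,x.min(),x.max(),onz(d,(x.min()+x.max())/2,k,.095 if k<r+20 else .055))
a=d['frame'][100:225,170:420,::-1];cv2.imwrite('pics/w8c.png',cv2.resize(a,None,fx=3.2,fy=3.2,interpolation=cv2.INTER_CUBIC))
E
```

```text
41.1083 [ 0.1327868  -0.53425214 -0.14876997]
[ 0.60510286 -0.05382728  0.0985    ] 0.5896578075438603
[ 205  131   44   37 1122]
134 212 229 [0.61208716 0.03212207 0.095     ]
137 212 229 [0.60816065 0.03190511 0.095     ]
156 205 247 [0.60433583 0.03150442 0.055     ]
```

View pics/w8c.png

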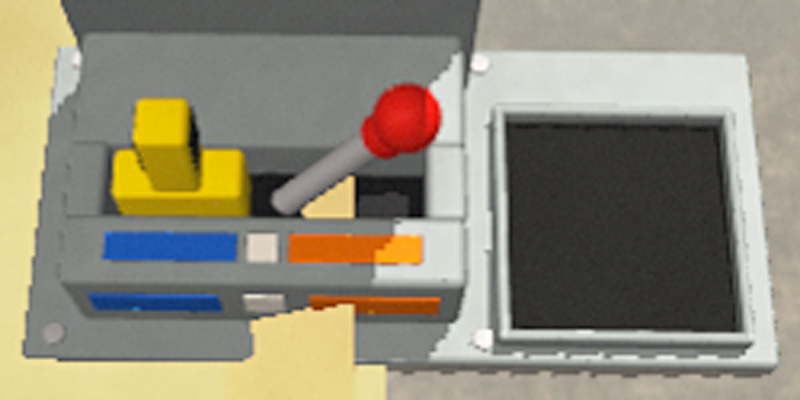

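The block stands upright in the blue side at y≈32 mm, with its foot at (180,185) in the crop. The lever is fully over on orange, and the tool is clear of everything.

```bash
python3 -c "
from h import *
print(job.hand_in())"
```

```text
the job is handed in; nothing more can be done
None
```

The changeover is done and handed in (no verdict came back): the lever was held at centre for 2.5 s, now sits fully on orange at about 0.59 rad, and the lock block stands upright on the gate floor on the blue side.

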